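# Back off a knurled lock screw and release a tray from its stamping nest

## Robot

A 7-joint arm with a two-finger parallel gripper is mounted at the origin on a cart in front of the work surface, level with it; the furniture and walls round the work are solid. World frame = base frame: x ahead of the robot, y to its left, z up, the work surface at z = 0. Lengths are in m, angles in rad, forces in N, time in s.
With the tool pointing down it reaches from about 0.4 to 0.85 m from the base axis. Payload 4.5 kg.
Tool frame: the origin (TCP) lies where the fingers leave the gripper's body, on its centre line; the fingertips stand 64 mm ahead of it and the grasp point (between the pads) lies 45 mm ahead of it; z points along the fingers, y is the line along which they close (so a half turn about z gives the same grasp; the last joint's range is limited). The gripper opens to 88 mm and grips with 3 to 60 N. Pads are 18 mm wide; open, the fingers measure 123 mm over their backs; the gripper's body (75 mm by 187 mm) begins 45 mm behind the grasp point.
Start: joints at [-1.181, 0.689, -0.195, 1.565, 0.157, 0.902, -0.215], TCP at [0.218, 0.586, 0.303] pointing down, gripper open.
Joint ranges: [-3.01, 3.01], [-0.46, 2.08], [-1.47, 1.51], [0.13, 2.56], [-1, 4.14], [0.04, 2.09], [-2.66, 2.66]. Speed limits (rad/s): [2.57, 2.57, 3.14, 3.14, 3.14, 3.14, 3.14].

## Interface

Orientations are given as a unit quaternion [x, y, z, w].
In Python, from plant import r gives the robot as it stands.
- The arm moves only by the tool play_rows, never from a script. Its arguments are lists of equal length, an entry for each row: "translation": the shift along the tool's x, y, z in m, a list of three; "delta_rot": the turn, a rotation vector about the tool's x, y, z in degrees, a list of three; "grip": the opening, from -1 (shut) to 1 (fully open). In form: {"translation": [[x, y, z], ...], "delta_rot": [[rx, ry, rz], ...], "grip": [grip, ...]}. A call has 1 to 20 rows; each row shifts and turns the commanded pose from where the row before left it, along the tool's axes as they then stand; what a row does not reach is not made up. A row lasts 1/8 s, in which the tool goes at most 62.5 mm and 10.7 degrees, less where a joint would pass 70% of its speed; a pose out of reach is approached as far as the arm can. A call with a gripper value outside its range is refused whole. The fingers move at their own pace and stop on an object; "squeeze" is the grip in N (left out, the last holds). Time passes only in rows, so rows that do not move let the fingers close. It gives the time, the measured TCP pose, the force, the opening and the grip force at its end, in the units of the state.
- r.get_state(): the state, without advancing time (a new reading comes with each control period).
- r.snapshot(name): name is "scene" or "top"; returns the picture (384x512x3 uint8, blue, green, red); there is no depth.
- r.get_calibration(name): a dict with "intrinsics" (3x3 intrinsics, pixels), "k1" (the pictures are not rectified: a ray, as slopes to the right and down, at radius r is drawn at 1 + k1 r^2 times it, then the intrinsics apply), "eye" and "rotation" of the camera in the world. Camera axes: x right, y up, looking along -z (the intrinsics and any distortion apply to the point x, -y, -z); pixel columns grow to the right and rows downward; lengths in m; the calibration is good to about 2 mm. A picture is of the moment at which its call begins. get_calibration takes no time and is no camera call.
- r.finish_job(): hands the job in; it is judged then, once.
Trained networks look in the newest picture that a camera, given by its name, has taken for a name from the list of things; names that differ only in an ending like _2 or _b are one class to them, and where a whole thing is asked for, a point or a joint stands for the part that bears it (a point fixed in the world has none). Each returns a list of dicts, best first, with "confidence" (0 to 1); they miss things now and then, are a little off and sometimes report something else, mostly with a low value. They report only what shows in the picture. A call takes as long as a camera call.
- r.look_for(camera, target): "point" ([x, y, z] in m, in world coordinates, good to about 4 mm: the middle of the surface that is visible of it).
- r.silhouettes(camera, target): "pixels" (384x512 bool, what is visible of it).
The state is a dict: "clock": time; "q": joint angles; "qd": joint speeds; "joint_torque": joint torques, N m; "tool_pos": TCP position; "eef_rot": TCP orientation; "contact_force": force on the tool from outside, world axes, zero at the start; "moment": the same for the moment, N m; "opening": opening from 0.0 (shut) to 1.0 (fully open); "finger_force": force on a finger pad.
Only numpy, scipy, OpenCV 4.12 (cv2) and the standard library are available. Lean on these libraries where they do the work, as an engineer would, in place of code of your own. Each camera call takes 0.05 s, during which the arm holds its last target. There are 200 camera calls.

## Task

The packed tray is held in its stamping nest by a locked corner jaw. Roll a fingertip across the knurled rim of the lock screw to loosen it (anticlockwise seen from above) by two full turns, then push the jaw back along its slide to its end stop and push the tray straight out of the open far side of the nest until the whole tray is past the jaw. It is all fingertip work: grip nothing, never lift or tip the tray, and leave the date stamp, ink pad and marker alone.

Things in the scene. Friction and masses are not known exactly. Their poses are not given: they have to be found in the camera images.
- nest: Low U-shaped aluminium frame fixed on the belt, 400 x 140 mm. Origin on the belt under the middle of the tray's place; x points out of its open far side (the way the tray leaves), y along the tray's long side to the plain fence (34 mm high, inner face y = +93 mm), z up. The jaw's slide lies on its -y side, on a 5 mm bed plate (y -268 to -106, x -42 to +40 mm).
- finger_gap (a point): Middle of the gap between the nest's two back stops (each 40 mm high, 36 mm wide, x = -90 to -69 mm in the nest's frame), on top of the 5 mm high near strip, at nest x = -86, y = 0 mm. The gap is 88 mm wide; through it a fingertip reaches the tray's near long side.
- lock_screw (a joint): Turn of the knurled lock screw, rad: 0 = tight, growing = anticlockwise from above = loosening, 6.283 a full turn, thread ends at 18.85. Vertical axis. Needs 0.03 N m (about 1.5 N along the rim), driven by the friction of a fingertip pressed sideways (3 to 10 N) on the rim; stays where left. Lifts 3 mm a turn; its dog point leaves the notched bar after about 1.7 turns.
- knurl (a point): Centre of the lock screw's knurled steel wheel, 44 mm across, 12 mm thick, 40 mm above the belt when tight. At nest x = 0, y = -184 mm with the jaw closed; travels with the jaw. Its housing, 66 mm high, closes it at the back and with cheeks at the sides (nest x = 0 to +37 mm, 62 mm wide): only the half of the rim facing nest -x is bare. Nose above and saddle below end at x = -16 mm.
- nest_jaw (a joint): Travel of the jaw, m: 0 = closed on the tray, 0.040 = fully back at its end stop (towards nest -y). Locked until the screw is loosened; then it slides with about 9 N of drag and stays where left. The housing and the jaw plate, 46 mm high, move as one; the plate's lip closes round the tray's far corner, 69 to 76 mm from the nest's origin along x.
- push_face (a point): Point on the flat cheek of the jaw's housing to push back on, facing nest +y, 50 mm above the belt. The cheek reaches 19 mm from here towards nest +x, 18 mm towards -x, and from z = 32 to 66 mm. In front of it is a gap 52 mm wide up to the jaw plate (46 mm high), crossed at the bottom by an arm 22 mm high. Travels with the jaw.
- stamped_tray: Sealed food tray with printed film, 133 x 184 x 42 mm, 0.2 to 0.4 kg, on the belt in the nest with 2 to 3 mm of play all round. Origin at the centre of its underside, z up, y along its 184 mm side (as the nest's y), so its near rim lies 66 mm from its origin. Push it 15 to 35 mm above the belt.
- date_stamp: Date stamp with a black turned handle, 36 x 40 x 80 mm, standing on the belt, origin at the centre of its foot. Leave alone.
- ink_pad: Closed ink pad, 65 x 90 x 15 mm, origin at the centre of its underside. Leave alone.
- marker_black: Black marker, 21 x 138 x 18 mm, lying, origin at the centre of its underside. Leave alone.

How it is judged:
On the way, in this order (a step that is already met when the one before it is completed fails the run):
1. the lock screw is loosened by two full turns (1.75 to 2.5) before the jaw is pushed back (value of joint lock_screw between 11 and 15.71 rad and value of joint nest_jaw below 0.025 m), for 0.2 s.
2. the jaw is pushed back to its end stop (within 4 mm) with the tray still in the nest (value of joint nest_jaw above 0.036 m and x of stamped_tray in the frame of nest below 0.02 m), for 0.2 s.
3. the whole tray is out of the nest, past the jaw (x of stamped_tray in the frame of nest above 0.144 m), for 0.2 s.
At the end, for the whole second after the job is handed in: The lock screw stands 1.75 to 2.5 turns loose, the jaw is within 4 mm of its end stop, and the tray lies still and flat on the belt beyond the nest: its centre 144 to 230 mm out along the nest's x (so its near rim is past the jaw's lip), within 50 mm sideways and 20 degrees of straight (value of joint lock_screw between 11 and 15.71 rad and value of joint nest_jaw above 0.036 m and x of stamped_tray in the frame of nest between 0.144 and 0.23 m and y of stamped_tray in the frame of nest between -0.05 and 0.05 m and angle between the y axis of stamped_tray and the y axis of nest, either way round below 0.35 rad and angle between stamped_tray's own z axis and vertical below 0.06 rad and height (world z) of stamped_tray below 0.006 m and linear speed of stamped_tray below 0.01 m/s); the robot touches nothing.
It fails at once if the tray is lifted or tipped (height (world z) of stamped_tray above 0.012 m or angle between stamped_tray's own z axis and vertical above 0.2 rad).
It fails at once if the date stamp is disturbed (distance of date_stamp from where it was at the start of the episode above 0.015 m).
It fails at once if the ink pad is disturbed (distance of ink_pad from where it was at the start of the episode above 0.015 m).
It fails at once if the marker is disturbed (distance of marker_black from where it was at the start of the episode above 0.015 m).
It also fails if it takes over 72 s, if anything falls off the work surface, if the arm or the gripper's body presses on something with over 40 N, if the wrist force passes 120 N, or if a joint passes its speed limit or range.

## Working session

There is one attempt and no reset: what is moved stays moved. The work goes in short steps, Python scripts to look and compute and a tool call to move; the robot and the scene stay as the last step left them, time stands still between calls to the robot, and variables do not carry over. Pictures are saved under pics/ and viewed, at most 10 in all, crops included, and the job is handed in when it is done.

Besides the shell and the picture viewer there is one more tool, called after ">>>" as name(argument=value, ...) on one line, values as JSON. play_rows: Moves the arm, as the interface text tells. Its arguments: {"type":"object","properties":{"translation":{"type":"array","items":{"type":"array","items":{"type":"number"}}},"delta_rot":{"type":"array","items":{"type":"array","items":{"type":"number"}}},"grip":{"type":"array","items":{"type":"number"}},"squeeze":{"type":"number"}},"required":["translation","delta_rot","grip"]}

```bash
mkdir -p pics; ls; python3 - <<'E'
from plant import r
import cv2,numpy as np
s=r.get_state();print({k:np.round(v,3).tolist() for k,v in s.items()})
for c in("scene","top"):
    im=r.snapshot(c);cv2.imwrite(f"pics/{c}0.png",im)
    k=r.get_calibration(c);print(c,k)
    for t in("nest","finger_gap","knurl","push_face","stamped_tray","date_stamp","ink_pad","marker_black"):
        print(t,[(np.round(d["point"],4).tolist(),round(d["confidence"],2)) for d in r.look_for(c,t)[:2]])
E
```

```text
pics
{'clock': 0.0, 'q': [-1.181, 0.69, -0.194, 1.566, 0.157, 0.902, -0.215], 'qd': [0.002, -0.001, -0.001, 0.001, 0.001, -0.002, 0.0], 'joint_torque': [0.0, -52.757, -1.267, -15.343, -0.053, 0.006, 0.0], 'tool_pos': [0.218, 0.585, 0.302], 'eef_rot': [0.177, 0.984, -0.001, -0.0], 'contact_force': [-0.818, -1.302, -0.026], 'moment': [-0.014, -0.032, -0.02], 'finger_force': 0.0, 'opening': 0.997}
scene {'intrinsics': array([[359.55088468,   0.        , 254.44134104],
       [  0.        , 359.55088468, 188.28271928],
       [  0.        ,   0.        ,   1.        ]]), 'k1': 0.012438441730287481, 'eye': array([ 0.28385102, -0.46546817,  0.58709763]), 'rotation': array([ 0.4391421 , -0.09492919, -0.18629648,  0.87374841])}
nest [([0.4554, 0.1836, 0.0152], 0.57)]
finger_gap [([0.4575, 0.1827, 0.0159], 0.58), ([0.4567, 0.3348, 0.0345], 0.28)]
knurl [([0.467, 0.1476, 0.0487], 0.65)]
push_face [([0.475, 0.1717, 0.0403], 0.97), ([0.6064, -0.0199, 0.0293], 0.7)]
stamped_tray [([0.4548, 0.3319, 0.0383], 0.58)]
date_stamp [([0.6031, -0.0213, 0.0294], 0.61), ([0.4663, 0.145, 0.0416], 0.25)]
ink_pad [([0.7023, 0.0582, 0.0136], 0.63)]
marker_black [([0.3983, -0.0548, 0.0174], 0.84)]
top {'intrinsics': array([[427.7030413 ,   0.        , 258.85123348],
       [  0.        , 427.7030413 , 192.41897719],
       [  0.        ,   0.        ,   1.        ]]), 'k1': -0.15783851848142746, 'eye': array([0.37491259, 0.15185076, 0.99954985]), 'rotation': array([-0.06589732,  0.07145837,  0.71223615, -0.69517689])}
nest [([0.4434, 0.2146, 0.0021], 0.58)]
finger_gap []
knurl []
push_face [([0.4787, 0.1783, 0.0442], 0.89)]
stamped_tray [([0.4563, 0.3397, 0.033], 0.63)]
date_stamp [([0.6051, -0.0098, 0.0278], 0.76)]
ink_pad [([0.7061, 0.0634, 0.0105], 0.88)]
marker_black [([0.3988, -0.0563, 0.0177], 0.85)]
```

```bash
python3 - <<'E'
import cv2
for c in("scene","top"):
    im=cv2.imread(f"pics/{c}0.png");cv2.imwrite(f"pics/{c}0b.png",cv2.resize(im,(800,600),interpolation=cv2.INTER_CUBIC))
E
```

```text
(no output)
```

View pics/scene0b.png

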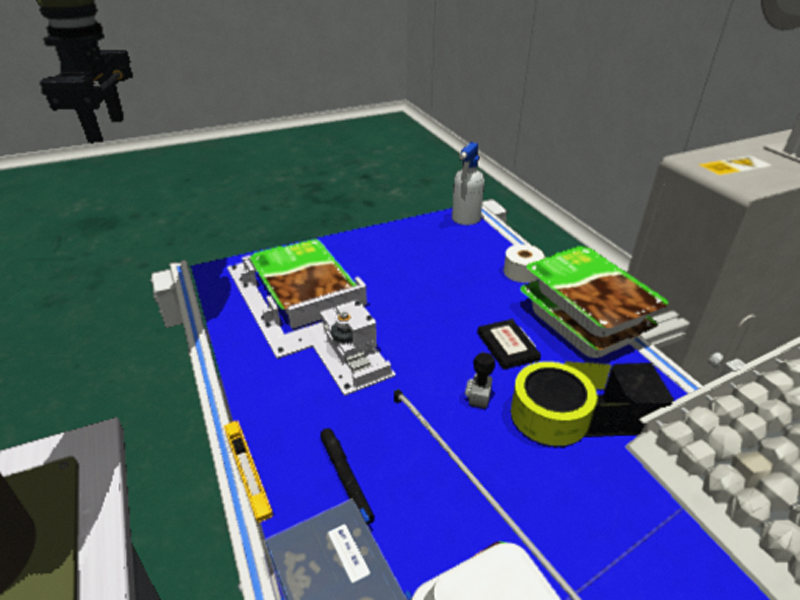

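View pics/top0b.png

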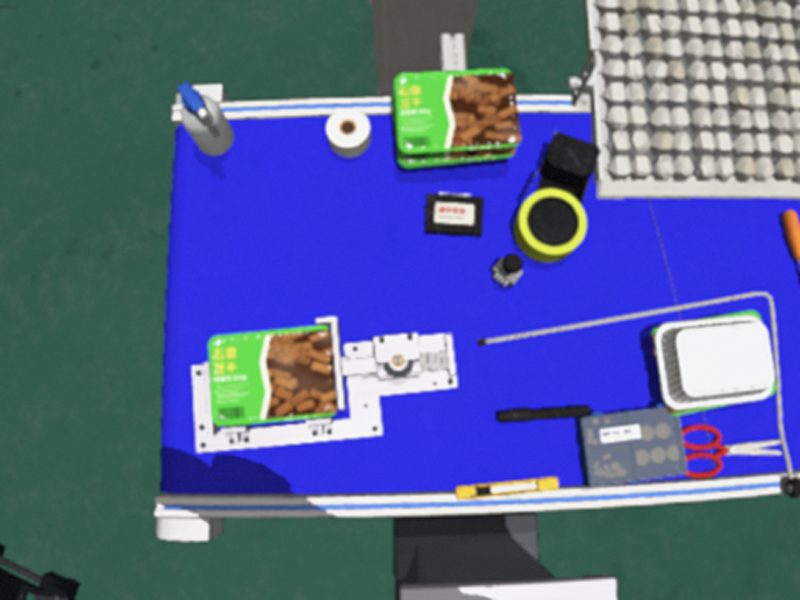

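The scene view shows the nest at left, with the knurl facing the robot at about (343,328) and the tray at (305,275). In the top view, nest +x points up the image: knurl at (398,361), bed's right edge at x≈455, near strip's corner at (197,451). The tray's way out is free. Next I fit the nest pose on an enlarged crop.

```bash
cat > h.py <<'E'
from plant import r
import numpy as np,cv2
from scipy.spatial.transform import Rotation as R
def cal(c):
    k=r.get_calibration(c);return k["intrinsics"],k["k1"],k["eye"],R.from_quat(k["rotation"])
def proj(c,P):
    K,k1,e,Q=cal(c);p=Q.inv().apply(np.atleast_2d(P)-e);s=np.c_[p[:,0],-p[:,1]]/-p[:,2:]
    s=s*(1+k1*(s**2).sum(1,keepdims=True));return s@K[:2,:2].T+K[:2,2]
def nest2w(p,P):
    P=np.atleast_2d(P);return R.from_euler("z",p[2]).apply(P)+[p[0],p[1],0]
PTS=np.array([[-42,-268,5],[40,-268,5],[40,-106,5],[0,-184,46],[-42,-106,5],[69,93,34],[-90,62,40],[-90,-62,40]])/1e3
E
python3 - <<'E'
from h import *
im=cv2.imread("pics/top0.png")[195:300,115:300];cv2.imwrite("pics/topc.png",cv2.resize(im,None,fx=4.3,fy=4.3,interpolation=cv2.INTER_CUBIC))
im=cv2.imread("pics/scene0.png")[145:260,140:260];cv2.imwrite("pics/scc.png",cv2.resize(im,None,fx=5,fy=5,interpolation=cv2.INTER_CUBIC))
E
```

```text
(no output)
```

View pics/topc.png

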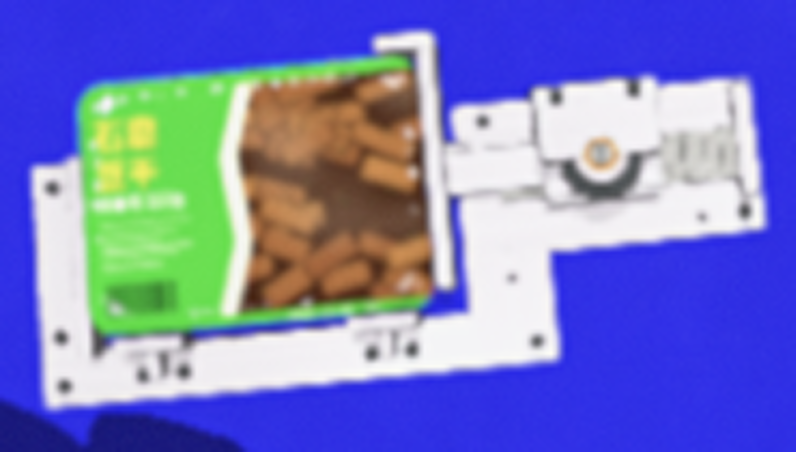

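View pics/scc.png

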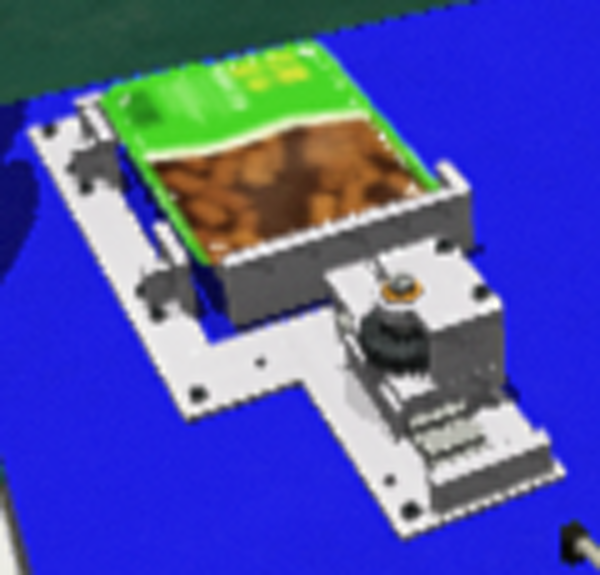

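Top crop: the bed corner is at (767,231), notch (553,250), strip corners (558,358) and (45,408), screw head (600,153). The same points in the scene crop are at (405,538), (300,381), (185,418), (30,130) and (402,288).

```bash
python3 - <<'E'
from h import *
from scipy.optimize import least_squares
T=np.array([[767,231],[553,250],[558,358],[45,408],[600,153]])/4.3+[115,195]
S=np.array([[405,538],[300,381],[185,418],[30,130],[402,288]])/5+[140,145]
def pts(v):
    yN,xC,yD,zs=v[3:7]
    return nest2w(v,[[-.042,-.268,.005],[-.042,yN,.005],[xC,yN,.005],[xC,yD,.005],[0,-.184,zs]])
def f(v):
    return np.r_[proj("top",pts(v))-T,proj("scene",pts(v))-S].ravel()
o=least_squares(f,[.455,.33,.07,-.15,-.1,.13,.07],x_scale=.1)
print(np.round(o.x,4));print(np.round(f(o.x).reshape(-1,2),1).tolist())
p=o.x[:3];np.save("p.npy",p)
s=r.get_state();print(s["eef_rot"])
for n,P in dict(knurl=(0,-.184,.04),start=(-.05,-.166,.1),push=(.019,-.153,.05),gap=(-.086,0,.005)).items(): print(n,np.round(nest2w(p,P),4))
for c in("top","scene"):
  for t in("stamped_tray","push_face"): print(c,t,[np.round(R.from_euler("z",-p[2]).apply(np.array(d["point"])-[p[0],p[1],0]),4).tolist() for d in r.look_for(c,t)[:1]])
E
```

```text
[ 0.4598  0.3354  0.0797 -0.1508 -0.0999  0.1288  0.0693]
[[-0.1, -1.5], [-0.6, -0.6], [0.7, -0.6], [0.3, -1.0], [0.8, -0.4], [-1.5, -0.0], [-0.5, -0.1], [-0.5, 0.4], [-1.2, -0.2], [-0.8, 0.1]]
[1.76912971e-01 9.84226497e-01 5.20107026e-05 1.92190474e-06]
knurl [[0.4745 0.152  0.04  ]]
start [[0.4232 0.166  0.1   ]]
push [[0.4909 0.1844 0.05  ]]
gap [[0.3741 0.3286 0.005 ]]
top stamped_tray [[-0.0032, 0.0045, 0.033]]
top push_face [[0.0063, -0.1581, 0.0442]]
scene stamped_tray [[-0.0053, -0.0031, 0.0383]]
scene push_face [[0.0021, -0.1644, 0.0403]]
```

>>> play_rows(translation=[[0,0,0],[0,0,0],[0,0,0],[-0.014,-0.036,0.012],[-0.014,-0.036,0.012],[-0.014,-0.036,0.012],[-0.014,-0.036,0.012],[-0.014,-0.036,0.012],[-0.014,-0.036,0.012],[-0.014,-0.036,0.012],[-0.014,-0.036,0.012],[-0.014,-0.036,0.012],[-0.014,-0.036,0.012],[-0.014,-0.036,0.012],[-0.014,-0.036,0.012],[0,0,0]], delta_rot=[[0,0,-8.3],[0,0,-8.3],[0,0,-8.3],[0,0,0],[0,0,0],[0,0,0],[0,0,0],[0,0,0],[0,0,0],[0,0,0],[0,0,0],[0,0,0],[0,0,0],[0,0,0],[0,0,0],[0,0,0]], grip=[-1,-1,-1,-1,-1,-1,-1,-1,-1,-1,-1,-1,-1,-1,-1,-1], squeeze=10)

```text
clock: 3.1
tool_pos: [0.4202, 0.1652, 0.1581]
eef_rot: [-0.036, 0.999, -0.001, -0.0]
contact_force: [-0.5, 0.6, 0.6]
opening: 0.006
finger_force: 0.0
```

```bash
cat > n.py <<'E'
from h import *
p=np.load("p.npy")
def st():
    s=r.get_state();q=R.from_euler("z",-p[2])
    T=(q*R.from_quat(s["eef_rot"])).as_matrix()
    print("t",round(s["clock"],2),"tcp_nest mm",np.round(q.apply(np.array(s["tool_pos"])-[p[0],p[1],0])*1e3,1),"F",np.round(q.apply(s["contact_force"]),1),"toolx",np.round(T[:,0],3),"toolz",np.round(T[:,2],3),"open",round(s["opening"],2))
if __name__=="__main__": st()
E
python3 n.py
```

```text
t 3.1 tcp_nest mm [ -53.  -166.6  158.1] F [-0.4  0.6  0.6] toolx [-1.     0.007  0.001] toolz [-0.001 -0.003 -1.   ] open 0.01
```

>>> play_rows(translation=[[0,0,0.02],[0,0,0.02],[0,-0.003,0.022],[-0.01,0,0],[-0.008,0,0],[-0.002,0,0],[-0.001,0,0]], delta_rot=[[0,0,0],[0,0,0],[0,0,0],[0,0,0],[0,0,0],[0,0,0],[0,0,0]], grip=[-1,-1,-1,-1,-1,-1,-1])

```text
clock: 3.98
tool_pos: [0.4408, 0.1672, 0.0974]
eef_rot: [-0.039, 0.999, 0.0, 0.001]
contact_force: [0.0, -0.5, 0.0]
opening: 0.007
finger_force: 0.0
```

```bash
python3 n.py
```

```text
t 3.98 tcp_nest mm [ -32.3 -166.2   97.4] F [-0.  -0.5  0. ] toolx [-1.     0.002 -0.001] toolz [ 0.001  0.001 -1.   ] open 0.01
```

>>> play_rows(translation=[[-0.001,-0.003,0],[-0.001,0,0],[-0.001,0,0]], delta_rot=[[0,0,0],[0,0,0],[0,0,0]], grip=[-1,-1,-1])

```text
clock: 4.35
tool_pos: [0.4427, 0.1638, 0.0967]
eef_rot: [-0.039, 0.999, -0.001, -0.001]
contact_force: [-3.0, 0.6, 3.4]
opening: 0.004
finger_force: 1.6
```

```bash
python3 n.py
```

```text
t 4.35 tcp_nest mm [ -30.7 -169.7   96.7] F [-2.9  0.8  3.4] toolx [-1.     0.001  0.002] toolz [-0.002 -0.001 -1.   ] open 0.0
```

>>> play_rows(translation=[[-0.001,0,0],[0,-0.006,0],[0,-0.006,0]], delta_rot=[[0,0,0],[0,0,0],[0,0,0]], grip=[-1,-1,-1])

```text
clock: 4.72
tool_pos: [0.4447, 0.153, 0.0966]
eef_rot: [-0.04, 0.999, 0.0, -0.001]
contact_force: [-1.9, 0.1, 0.3]
opening: 0.006
finger_force: 0.7
```

```bash
python3 n.py
```

```text
t 4.72 tcp_nest mm [ -29.6 -180.7   96.6] F [-1.9  0.3  0.3] toolx [-1.    -0.001  0.001] toolz [-0.001  0.001 -1.   ] open 0.01
```

>>> play_rows(translation=[[-0.002,0,0],[0,-0.006,0],[0,-0.006,0]], delta_rot=[[0,0,0],[0,0,0],[0,0,0]], grip=[-1,-1,-1])

```text
clock: 5.1
tool_pos: [0.4451, 0.1411, 0.0966]
eef_rot: [-0.041, 0.999, -0.0, -0.003]
contact_force: [-10.0, 1.6, 8.5]
opening: 0.006
finger_force: 4.9
```

```bash
python3 n.py
```

```text
t 5.1 tcp_nest mm [ -30.1 -192.5   96.6] F [-9.9  2.4  8.5] toolx [-1.    -0.003  0.006] toolz [-0.006  0.    -1.   ] open 0.01
```

>>> play_rows(translation=[[0.008,0,0],[0,0.014,-0.004],[0,0.012,0],[0,0,0]], delta_rot=[[0,0,0],[0,0,0],[0,0,0],[0,0,0]], grip=[-1,-1,-1,-1])

```text
clock: 5.6
tool_pos: [0.4391, 0.1683, 0.1009]
eef_rot: [-0.041, 0.999, 0.001, 0.001]
contact_force: [-0.9, 0.7, -0.6]
opening: 0.004
finger_force: 0.0
```

```bash
python3 - <<'E'
from n import *
st()
im=r.snapshot("scene");a=im[180:245,190:255]
b=cv2.imread("pics/scene0.png")[180:245,190:255]
cv2.imwrite("pics/s1.png",cv2.resize(np.hstack([b,a]),None,fx=6,fy=6,interpolation=cv2.INTER_CUBIC))
E
```

```text
t 5.6 tcp_nest mm [ -33.9 -165.   100.9] F [-0.8  0.8 -0.6] toolx [-1.    -0.002 -0.002] toolz [ 0.002  0.002 -1.   ] open 0.0
```

View pics/s1.png

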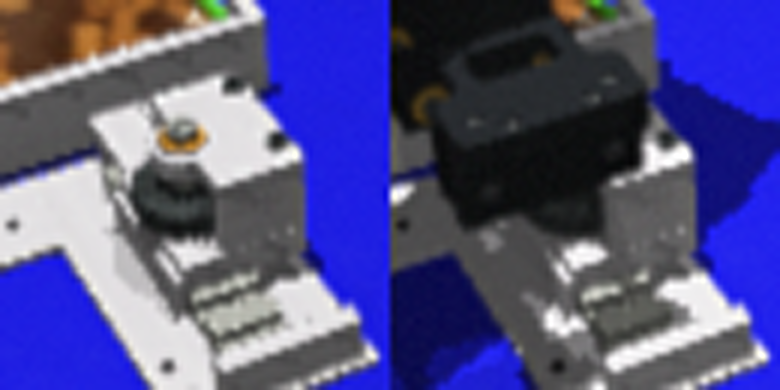

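>>> play_rows(translation=[[-0.003,-0.002,0],[-0.0025,0,0],[0,-0.006,0],[0,-0.006,0],[0,-0.006,0]], delta_rot=[[0,0,0],[0,0,0],[0,0,0],[0,0,0],[0,0,0]], grip=[-1,-1,-1,-1,-1])

```text
clock: 6.28
tool_pos: [0.4446, 0.1464, 0.1006]
eef_rot: [-0.04, 0.999, 0.0, -0.001]
contact_force: [-4.9, 2.2, 2.2]
opening: 0.004
finger_force: 2.8
```

```bash
python3 n.py
```

```text
t 6.28 tcp_nest mm [ -30.2 -187.2  100.6] F [-4.7  2.6  2.2] toolx [-1.    -0.     0.001] toolz [-0.001  0.001 -1.   ] open 0.0
```

>>> play_rows(translation=[[-0.0005,-0.007,0],[0,-0.007,0],[0.006,0,0],[0,0.018,0],[0,0.017,0],[-0.006,0,0],[0,0,0],[0,-0.006,0],[0,-0.006,0],[0,-0.006,0],[0,-0.006,0]], delta_rot=[[0,0,0],[0,0,0],[0,0,0],[0,0,0],[0,0,0],[0,0,0],[0,0,0],[0,0,0],[0,0,0],[0,0,0],[0,0,0]], grip=[-1,-1,-1,-1,-1,-1,-1,-1,-1,-1,-1])

```text
clock: 7.65
tool_pos: [0.4446, 0.1435, 0.1006]
eef_rot: [-0.04, 0.999, 0.0, -0.001]
contact_force: [-6.3, 1.2, 4.1]
opening: 0.005
finger_force: 3.2
```

```bash
python3 n.py
```

```text
t 7.65 tcp_nest mm [ -30.4 -190.1  100.6] F [-6.2  1.7  4.1] toolx [-1.    -0.001  0.003] toolz [-0.003  0.    -1.   ] open 0.0
```

>>> play_rows(translation=[[0,-0.006,0],[0,-0.006,0],[0.006,0,0],[0,0.018,0],[0,0.017,0],[-0.006,0,0],[0,0,0],[0,-0.007,0],[0,-0.007,0],[0,-0.007,0],[0,-0.007,0],[0,-0.007,0],[0.006,0,0],[0,0.018,0],[0,0.017,0],[-0.006,0,0],[0,0,0],[0,-0.007,0],[0,-0.007,0],[0,-0.007,0]], delta_rot=[[0,0,0],[0,0,0],[0,0,0],[0,0,0],[0,0,0],[0,0,0],[0,0,0],[0,0,0],[0,0,0],[0,0,0],[0,0,0],[0,0,0],[0,0,0],[0,0,0],[0,0,0],[0,0,0],[0,0,0],[0,0,0],[0,0,0],[0,0,0]], grip=[-1,-1,-1,-1,-1,-1,-1,-1,-1,-1,-1,-1,-1,-1,-1,-1,-1,-1,-1,-1])

```text
clock: 10.15
tool_pos: [0.4447, 0.1457, 0.1006]
eef_rot: [-0.04, 0.999, 0.0, -0.001]
contact_force: [-7.0, 2.0, 3.5]
opening: 0.006
finger_force: 3.4
```

```bash
python3 n.py
```

```text
t 10.15 tcp_nest mm [ -30.2 -187.9  100.6] F [-6.8  2.5  3.5] toolx [-1.    -0.001  0.002] toolz [-0.002  0.001 -1.   ] open 0.01
```

>>> play_rows(translation=[[0,-0.007,0],[0,-0.007,0],[0.006,0,0],[0,0.018,0],[0,0.017,0],[-0.006,0,0],[0,0,0],[0,-0.007,0],[0,-0.007,0],[0,-0.007,0],[0,-0.007,0],[0,-0.007,0],[0.006,0,0],[0,0.018,0],[0,0.017,0],[-0.006,0,0],[0,0,0],[0,-0.007,0],[0,-0.007,0],[0,-0.007,0]], delta_rot=[[0,0,0],[0,0,0],[0,0,0],[0,0,0],[0,0,0],[0,0,0],[0,0,0],[0,0,0],[0,0,0],[0,0,0],[0,0,0],[0,0,0],[0,0,0],[0,0,0],[0,0,0],[0,0,0],[0,0,0],[0,0,0],[0,0,0],[0,0,0]], grip=[-1,-1,-1,-1,-1,-1,-1,-1,-1,-1,-1,-1,-1,-1,-1,-1,-1,-1,-1,-1])

```text
clock: 12.65
tool_pos: [0.4446, 0.1457, 0.1006]
eef_rot: [-0.04, 0.999, 0.0, -0.001]
contact_force: [-7.5, 2.9, 3.7]
opening: 0.005
finger_force: 3.4
```

>>> play_rows(translation=[[0,-0.007,0],[0,-0.007,0],[0.02,0,0],[0,0.04,-0.04],[0,0.06,-0.02],[0,0.06,0],[0,0.05,0],[0,0,0]], delta_rot=[[0,0,0],[0,0,0],[0,0,0],[0,0,0],[0,0,0],[0,0,0],[0,0,0],[0,0,0]], grip=[-1,-1,-1,-1,-1,-1,-1,-1])

```text
clock: 13.65
tool_pos: [0.411, 0.344, 0.1611]
eef_rot: [-0.042, 0.999, 0.003, 0.001]
contact_force: [0.6, -1.1, -0.0]
opening: 0.006
finger_force: 0.0
```

```bash
python3 - <<'E'
from n import *
st()
im=r.snapshot("scene");cv2.imwrite("pics/scene2.png",im);a=im[185:235,200:260];b=cv2.imread("pics/scene0.png")[185:235,200:260]
cv2.imwrite("pics/s2.png",cv2.resize(np.hstack([b,a]),None,fx=6.6,fy=6.6,interpolation=cv2.INTER_CUBIC))
print(proj("scene",nest2w(p,[[0,-.184,.0693],[0,-.184,.0743]])))
E
```

```text
t 13.65 tcp_nest mm [-48.   12.4 161.1] F [ 0.5 -1.1 -0. ] toolx [-1.    -0.004 -0.003] toolz [ 0.003  0.006 -1.   ] open 0.01
[[219.63155208 202.71086916]
 [219.51017507 201.00431311]]
```

View pics/s2.png

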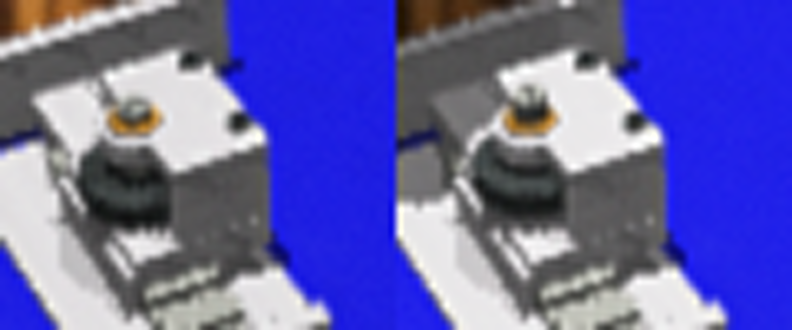

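>>> play_rows(translation=[[0,-0.06,0],[0,-0.06,0],[0,-0.055,0.02],[0,0,0.04],[-0.014,0,0],[0,0,0],[-0.006,0,0],[0,0,0],[0,-0.007,0],[0,-0.007,0],[0,-0.007,0]], delta_rot=[[0,0,0],[0,0,0],[0,0,0],[0,0,0],[0,0,0],[0,0,0],[0,0,0],[0,0,0],[0,0,0],[0,0,0],[0,0,0]], grip=[-1,-1,-1,-1,-1,-1,-1,-1,-1,-1,-1])

```text
clock: 15.08
tool_pos: [0.4446, 0.1453, 0.1007]
eef_rot: [-0.041, 0.999, 0.001, -0.001]
contact_force: [-7.4, 3.4, 5.0]
opening: 0.008
finger_force: 3.7
```

```bash
python3 n.py
```

```text
t 15.07 tcp_nest mm [ -30.3 -188.3  100.7] F [-7.1  4.   5. ] toolx [-1.    -0.001  0.002] toolz [-0.002  0.002 -1.   ] open 0.01
```

Finish this stroke, do one more, withdraw, and measure the lift.

>>> play_rows(translation=[[0,-0.007,0],[0,-0.006,0],[0.006,0,0],[0,0.018,0],[0,0.017,0],[-0.006,0,0],[0,0,0],[0,-0.007,0],[0,-0.007,0],[0,-0.007,0],[0,-0.007,0],[0,-0.006,0],[0.02,0,0],[0,0.04,-0.04],[0,0.06,-0.02],[0,0.06,0],[0,0.05,0],[0,0,0]], delta_rot=[[0,0,0],[0,0,0],[0,0,0],[0,0,0],[0,0,0],[0,0,0],[0,0,0],[0,0,0],[0,0,0],[0,0,0],[0,0,0],[0,0,0],[0,0,0],[0,0,0],[0,0,0],[0,0,0],[0,0,0],[0,0,0]], grip=[-1,-1,-1,-1,-1,-1,-1,-1,-1,-1,-1,-1,-1,-1,-1,-1,-1,-1])

```text
clock: 17.32
tool_pos: [0.4108, 0.3453, 0.1609]
eef_rot: [-0.042, 0.999, 0.003, 0.001]
contact_force: [0.0, -1.5, -0.2]
opening: 0.008
finger_force: 0.0
```

```bash
python3 - <<'E'
from n import *
st()
im=r.snapshot("scene");cv2.imwrite("pics/scene3.png",im)
I=[cv2.imread(f"pics/scene{k}.png") for k in(0,2,3)]
cv2.imwrite("pics/s3.png",cv2.resize(np.hstack([i[190:222,206:236] for i in I]),None,fx=8.5,fy=8.5,interpolation=cv2.INTER_CUBIC))
# subpixel lift of wheel patch relative to pictures
for a,b in((0,1),(0,2),(1,2)):
    A,B=[cv2.cvtColor(I[k],cv2.COLOR_BGR2GRAY).astype(np.float32) for k in(a,b)]
    for (x0,y0,x1,y1) in((212,207,224,221),(216,207,224,219)):
        W=np.float32([[1,0,0],[0,1,0]]);
        t=A[y0:y1,x0:x1]
        # search vertical shift by zero-mean NCC
        best=max((float(np.corrcoef(t.ravel(),cv2.warpAffine(B,np.float32([[1,0,0],[0,1,d]]),(512,384),flags=cv2.INTER_CUBIC)[y0:y1,x0:x1].ravel())[0,1]),d) for d in np.arange(-1,5,.1))
        print(a,b,best)
E
```

```text
t 17.32 tcp_nest mm [-48.1  13.7 160.9] F [-0.1 -1.4 -0.2] toolx [-1.    -0.003 -0.003] toolz [ 0.003  0.007 -1.   ] open 0.01
0 1 (0.8020750726790434, np.float64(0.3999999999999997))
0 1 (0.8917534347483684, np.float64(1.1999999999999993))
0 2 (0.712790440489842, np.float64(0.2999999999999998))
0 2 (0.8525463329164136, np.float64(1.2999999999999994))
1 2 (0.959337698998824, np.float64(0.09999999999999964))
1 2 (0.9650080313173671, np.float64(0.19999999999999973))
```

View pics/s3.png

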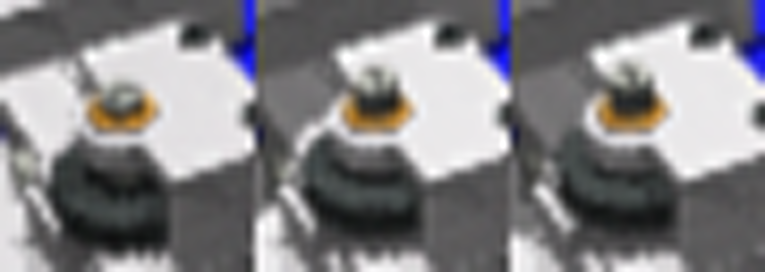

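>>> play_rows(translation=[[-0.02,-0.045,0],[-0.02,-0.048,0],[-0.027,-0.048,0],[0,0,0],[0,0,0]], delta_rot=[[0,0,0],[0,0,0],[0,0,0],[0,0,0],[0,0,0]], grip=[-1,-1,-1,-1,-1])

```text
clock: 18.0
tool_pos: [0.4888, 0.2031, 0.1601]
eef_rot: [-0.038, 0.999, -0.0, -0.0]
contact_force: [-0.9, 0.4, 0.2]
opening: 0.008
finger_force: 0.0
```

```bash
python3 n.py
```

```text
t 18.0 tcp_nest mm [  18.3 -134.2  160.1] F [-0.9  0.5  0.2] toolx [-1.     0.003  0.   ] toolz [-0.    -0.001 -1.   ] open 0.01
```

>>> play_rows(translation=[[0,0.007,0],[0,0,0],[0,0,0.02],[0,0,0.02],[0,0,0.018],[0,-0.005,0],[0,-0.005,0],[0,-0.005,0]], delta_rot=[[0,0,0],[0,0,0],[0,0,0],[0,0,0],[0,0,0],[0,0,0],[0,0,0],[0,0,0]], grip=[-1,-1,-1,-1,-1,-1,-1,-1])

```text
clock: 19.0
tool_pos: [0.4887, 0.2008, 0.1029]
eef_rot: [-0.041, 0.999, 0.004, 0.001]
contact_force: [-2.8, 8.7, -5.4]
opening: 0.005
finger_force: 4.4
```

```bash
python3 n.py
```

```text
t 19.0 tcp_nest mm [  18.1 -136.5  102.9] F [-2.1  8.9 -5.4] toolx [-1.    -0.002 -0.002] toolz [ 0.002  0.009 -1.   ] open 0.0
```

>>> play_rows(translation=[[0,-0.004,0],[0,-0.004,0],[0,-0.004,0]], delta_rot=[[0,0,0],[0,0,0],[0,0,0]], grip=[-1,-1,-1])

```text
clock: 19.38
tool_pos: [0.4896, 0.1896, 0.103]
eef_rot: [-0.041, 0.999, 0.005, 0.001]
contact_force: [-1.7, 10.0, -7.0]
opening: 0.003
finger_force: 4.3
```

```bash
python3 n.py
```

```text
t 19.38 tcp_nest mm [  18.1 -147.7  103. ] F [-0.9 10.1 -7. ] toolx [-1.    -0.003 -0.002] toolz [ 0.002  0.01  -1.   ] open 0.0
```

>>> play_rows(translation=[[0,-0.005,0],[0,-0.005,0],[0,-0.005,0],[0,-0.005,0],[0,-0.005,0],[0,-0.003,0]], delta_rot=[[0,0,0],[0,0,0],[0,0,0],[0,0,0],[0,0,0],[0,0,0]], grip=[-1,-1,-1,-1,-1,-1])

```text
clock: 20.12
tool_pos: [0.4918, 0.162, 0.103]
eef_rot: [-0.041, 0.999, 0.005, 0.001]
contact_force: [-4.2, 12.3, -5.9]
opening: 0.004
finger_force: 6.0
```

```bash
python3 n.py
```

```text
t 20.12 tcp_nest mm [  18.1 -175.4  103. ] F [-3.2 12.6 -5.9] toolx [-1.    -0.003 -0.002] toolz [ 0.002  0.011 -1.   ] open 0.0
```

>>> play_rows(translation=[[0,-0.002,0],[0,-0.002,0],[0,-0.001,0],[0,0,0]], delta_rot=[[0,0,0],[0,0,0],[0,0,0],[0,0,0]], grip=[-1,-1,-1,-1])

```text
clock: 20.62
tool_pos: [0.4918, 0.1616, 0.1031]
eef_rot: [-0.043, 0.999, 0.009, 0.001]
contact_force: [-4.3, 17.2, -7.7]
opening: 0.008
finger_force: 8.3
```

```bash
python3 n.py
```

```text
t 20.62 tcp_nest mm [  18.  -175.8  103.1] F [-2.9 17.5 -7.7] toolx [-1.    -0.007 -0.003] toolz [ 0.003  0.018 -1.   ] open 0.01
```

>>> play_rows(translation=[[0,0.014,0],[0,0,-0.03],[0,0,-0.032],[0.026,0.04,0],[0.027,0.042,0],[0.027,0.042,0],[0.026,0.042,0],[0,0,0],[0,0,0]], delta_rot=[[0,0,0],[0,0,0],[0,0,0],[0,0,0],[0,0,0],[0,0,0],[0,0,0],[0,0,0],[0,0,0]], grip=[-1,-1,-1,-0.32,-0.32,-0.32,-0.32,-0.32,-0.32])

```text
clock: 21.75
tool_pos: [0.3736, 0.3219, 0.1647]
eef_rot: [-0.039, 0.999, -0.001, 0.001]
contact_force: [0.3, -0.1, -0.1]
opening: 0.339
finger_force: 0.0
```

```bash
python3 - <<'E'
from n import *
st()
q=R.from_euler("z",-p[2])
im=r.snapshot("scene");cv2.imwrite("pics/scene4.png",im)
for t in("stamped_tray","push_face"): print(t,[(np.round(q.apply(np.array(d["point"])-[p[0],p[1],0]),4).tolist(),d["confidence"]) for d in r.look_for("scene",t)[:1]])
cv2.imwrite("pics/s4.png",cv2.resize(im[110:260,120:300],None,fx=4,fy=4,interpolation=cv2.INTER_CUBIC))
E
```

```text
t 21.75 tcp_nest mm [-87.1  -6.6 164.7] F [ 0.3 -0.2 -0.1] toolx [-1.     0.002 -0.001] toolz [ 0.001 -0.001 -1.   ] open 0.34
stamped_tray [([-0.0025, -0.021, 0.0393], 0.8)]
push_face [([0.0041, -0.2042, 0.0409], 0.96)]
```

View pics/s4.png

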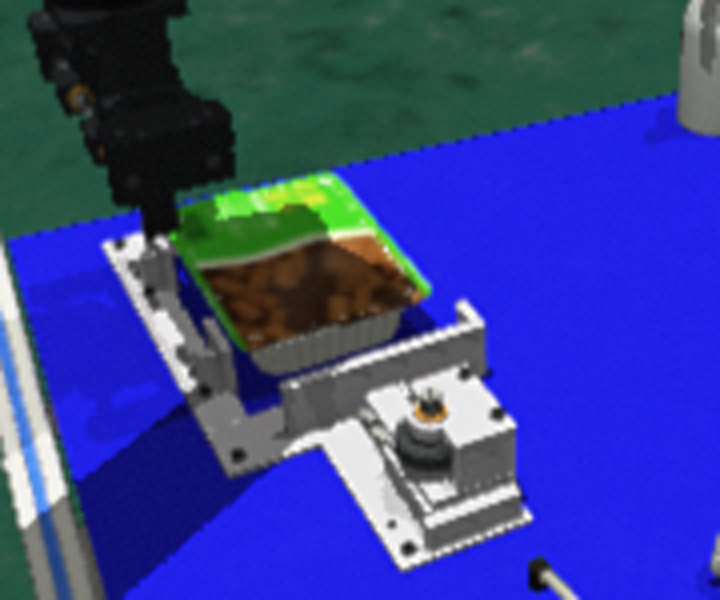

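>>> play_rows(translation=[[0,0.0065,0],[0,0,0],[0,0,0.025],[0,0,0.025],[0,0,0.026],[0,0,0],[-0.008,0,0],[-0.006,0,0],[-0.006,0,0],[-0.006,0,0],[-0.006,0,0]], delta_rot=[[0,0,0],[0,0,0],[0,0,0],[0,0,0],[0,0,0],[0,0,0],[0,0,0],[0,0,0],[0,0,0],[0,0,0],[0,0,0]], grip=[-0.32,-0.32,-0.32,-0.32,-0.32,-0.32,-0.32,-0.32,-0.32,-0.32,-0.32])

```text
clock: 23.28
tool_pos: [0.4041, 0.3319, 0.0885]
eef_rot: [-0.04, 0.999, 0.0, -0.0]
contact_force: [-3.8, -0.5, 3.6]
opening: 0.343
finger_force: 2.0
```

```bash
python3 n.py
```

```text
t 23.27 tcp_nest mm [-55.8   0.9  88.5] F [-3.9 -0.2  3.6] toolx [-1.     0.     0.001] toolz [-0.001  0.    -1.   ] open 0.34
```

>>> play_rows(translation=[[-0.007,0,0],[-0.008,0,0],[-0.008,0,0],[-0.008,0,0],[-0.008,0,0],[-0.008,0,0],[-0.008,0,0],[-0.008,0,0],[-0.008,0,0],[-0.008,0,0]], delta_rot=[[0,0,0],[0,0,0],[0,0,0],[0,0,0],[0,0,0],[0,0,0],[0,0,0],[0,0,0],[0,0,0],[0,0,0]], grip=[-0.32,-0.32,-0.32,-0.32,-0.32,-0.32,-0.32,-0.32,-0.32,-0.32])

```text
clock: 24.52
tool_pos: [0.4835, 0.3381, 0.0882]
eef_rot: [-0.039, 0.999, -0.0, -0.0]
contact_force: [-3.8, -0.5, 2.9]
opening: 0.336
finger_force: 1.9
```

```bash
python3 n.py
```

```text
t 24.52 tcp_nest mm [23.8  0.8 88.2] F [-3.8 -0.2  2.9] toolx [-1.     0.001  0.   ] toolz [-0. -0. -1.] open 0.34
```

>>> play_rows(translation=[[-0.008,0,0],[-0.008,0,0],[-0.008,0,0],[-0.008,0,0],[-0.008,0,0],[-0.008,0,0],[-0.008,0,0],[-0.007,0,0],[-0.005,0,0],[-0.003,0,0],[0,0,0],[0.01,0,0],[0.02,0,0],[0,0,-0.04],[0,0,-0.05],[0.05,0,-0.03],[0.05,0,0],[0.05,0,0],[0,0,0]], delta_rot=[[0,0,0],[0,0,0],[0,0,0],[0,0,0],[0,0,0],[0,0,0],[0,0,0],[0,0,0],[0,0,0],[0,0,0],[0,0,0],[0,0,0],[0,0,0],[0,0,0],[0,0,0],[0,0,0],[0,0,0],[0,0,0],[0,0,0]], grip=[-0.32,-0.32,-0.32,-0.32,-0.32,-0.32,-0.32,-0.32,-0.32,-0.32,-0.32,-0.32,-0.32,-0.32,-0.32,-0.32,-0.32,-0.32,-0.32])

```text
clock: 26.9
tool_pos: [0.3706, 0.3291, 0.2087]
eef_rot: [-0.042, 0.999, -0.001, -0.001]
contact_force: [1.0, 0.9, 0.0]
opening: 0.337
finger_force: 0.0
```

```bash
python3 - <<'E'
from n import *
st();q=R.from_euler("z",-p[2])
I={c:r.snapshot(c) for c in("top","scene")}
for c in I:
  for t in("stamped_tray","push_face"): print(c,t,[(np.round(q.apply(np.array(d["point"])-[p[0],p[1],0]),4).tolist(),round(d["confidence"],2)) for d in r.look_for(c,t)[:2]])
v=np.vstack([cv2.resize(I["top"][80:300,100:320],(390,390),interpolation=cv2.INTER_CUBIC)]);w=cv2.resize(I["scene"][60:280,120:340],(390,390),interpolation=cv2.INTER_CUBIC)
cv2.imwrite("pics/end.png",np.hstack([v,w]))
E
```

```text
t 26.9 tcp_nest mm [-89.5   0.8 208.7] F [1.  0.8 0. ] toolx [-1.    -0.005  0.002] toolz [-0.002 -0.001 -1.   ] open 0.34
top stamped_tray [([0.1693, 0.0043, 0.0328], 0.86)]
top push_face [([0.006, -0.2001, 0.0465], 0.91)]
scene stamped_tray [([0.1653, -0.0162, 0.0384], 0.84), ([-0.0207, -0.1413, 0.0189], 0.52)]
scene push_face [([0.0058, -0.2031, 0.0404], 0.8)]
```

View pics/end.png

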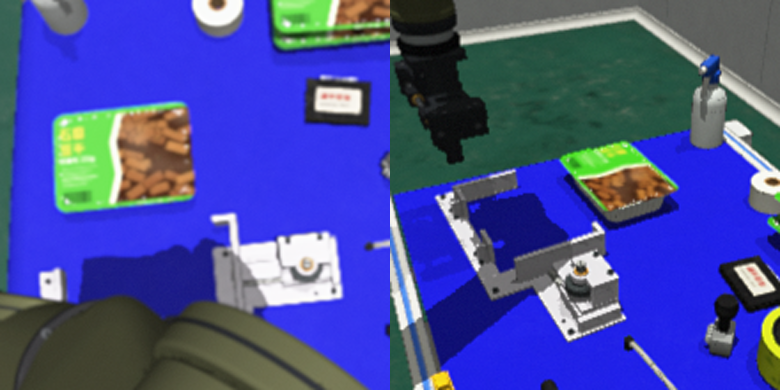

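The pictures show the tray flat and straight past the jaw's lip (nest x ≈ 0.17 m), with the jaw fully back and the arm clear of everything.

```bash
python3 -c "
from plant import r
print(r.finish_job())"
```

```text
the job is handed in; nothing more can be done
None
```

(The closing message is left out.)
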